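Mount the tally counter and count in a jar

TASK

Mount the loose tally counter on the board: lower its keyhole plate flat over the two screw heads, then slide it along until it is fully home, and let go. Then stand the yellow-capped jar upright in the green crate, setting it down rather than dropping it, and only after that count it by swinging the counter's red-knobbed lever all the way to its stop and letting it spring back. The counter must stay home on its screws; leave the red-capped jar and the tin where they are.

Things in the scene. Friction and masses are not known exactly. Their poses are not given: they have to be found in the camera images.
- board: Fixed plywood board, 220 x 110 x 15 mm, flat on the table. Origin: centre of its underside, z up; x runs along the 220 mm, away from the robot (within 0.3 rad); a red stripe marks its +x end. On its centre line, at x = +45 and -75 mm, stand two steel screws: shanks 8 mm thick and 8.5 mm long under round heads 20 mm across, 4 mm thick (23.5 to 27.5 mm above the table).
- screw_far (a point): Top centre of the head of the screw at board x = +45 mm, 27.5 mm above the table.
- screw_near (a point): Top centre of the head of the screw at board x = -75 mm, 27.5 mm above the table.
- home (a point): Point on the board's top face (15 mm up) over its origin; axes as the board's. Fully home, the counter's origin lies here with the same heading, its plate under both heads. To get there lower it with its origin at board x = -30 mm (large holes over the heads), then slide it 30 mm towards board +x, where the slot ends stop against the shanks.
- counter: Loose tally counter, 0.4 to 0.63 kg, on an aluminium base plate 194 (x) x 70 (y) x 6 mm. Origin: centre of the plate's underside, z up. Starts flat on the table, x away from the robot (within 0.4 rad). Centred on the plate stands a green box 50 (x) x 66 (y) mm, from 6 to 71 mm up, with white blank number wheels on top; it can be gripped from above across its 50 mm. The lever is on its +y side.
- counter_nose (a point): Middle of the plate's +x edge, underside: 97 mm from the counter's origin along its +x.
- hole_far (a point): Centre, at the plate's underside, of the large octagonal hole (29 mm across) of the keyhole at counter x = +75 mm. From the hole a 12 mm wide slot runs towards -x; its end stops a shank 30 mm from this point.
- hole_near (a point): The same for the other, equal keyhole: large hole at counter x = -45 mm, slot towards -x.
- lever (a joint): Lever angle: 0 at rest (leaning 0.55 rad from upright towards counter -x), 1.0 at its stop (0.45 rad towards +x); past 0.92 counts as a full swing. A spring drives it back to 0: at the knob about 2 N to start, 7 N at the stop. It turns about an axis along counter y through counter (0, 36, 26) mm.
- lever_knob (a point): Middle of the lever's red crosswise knob, a bar 14 mm in diameter, along counter y from y = 44 to 86 mm, 62 mm from the lever's axis. At rest it is at counter (-32, 66, 79) mm, at the stop at (+27, 66, 82) mm; push it from its -x side towards +x.
- yellow_jar: Loose jar with a bright yellow cap and brown contents, 0.2 to 0.42 kg, 60 mm in diameter, 108 mm high; the cap is 55 mm in diameter, from 86 to 108 mm up. Origin: centre of its underside, z up. Starts upright on the table in one of three places that it may swap with the red jar and the tin.
- crate: Fixed open green crate, 190 (x) x 160 (y) x 50 mm high, walls and floor 5 mm thick, empty. Origin: centre of its underside, z up.
- red_jar: Bystander: like the yellow-capped jar but with a red cap. Origin: centre of its underside. Leave alone.
- tin: Bystander: tin can, 60 mm in diameter, 100 mm high. Origin: centre of its underside. Leave alone.

How it is judged:
On the way, in this order (a step that is already met when the one before it is completed fails the run):
1. the counter's plate lies flat on the board with both screw heads through the large holes (z of counter in the frame of board between 0.012 and 0.0195 m and angle between counter's own z axis and vertical below 0.05 rad and y of counter in the frame of board between -0.007 and 0.007 m and y of counter_nose in the frame of board between -0.01 and 0.01 m and x of counter_nose in the frame of board between 0.057 and 0.079 m), for 0.05 s.
2. the counter is slid fully home under the screw heads and let go (z of counter in the frame of board between 0.012 and 0.0195 m and angle between counter's own z axis and vertical below 0.05 rad and y of counter in the frame of board between -0.007 and 0.007 m and y of counter_nose in the frame of board between -0.01 and 0.01 m and x of counter_nose in the frame of board between 0.091 and 0.101 m and contact force between the fingers and counter below 0.05 N), for 0.2 s.
3. the yellow-capped jar stands upright in the crate, let go (x of yellow_jar in the frame of crate between -0.065 and 0.065 m and y of yellow_jar in the frame of crate between -0.05 and 0.05 m and z of yellow_jar in the frame of crate between 0 and 0.012 m and angle between yellow_jar's own z axis and vertical below 0.1 rad and contact force between the fingers and yellow_jar below 0.05 N), for 0.2 s.
4. the lever is swung to its stop (value of joint lever above 0.92 rad), for 0.03 s.
At the end, for the whole second after the job is handed in: Counter flat on the board under both heads, home within 6 mm along and 7 mm across (nose 10 mm), lever below 0.06 rad, yellow-capped jar on the crate floor upright within 0.1 rad, both at rest (under 20 mm/s) and let go; red-capped jar and tin within 30 mm of their starts (all of step 2 and all of step 3 and value of joint lever below 0.06 rad and linear speed of each of counter, yellow_jar below 0.02 m/s and distance of each of red_jar, tin from where it was at the start of the episode below 0.03 m); the robot touches nothing.
It fails at once if the lever is swung (past 0.6 rad) before the jar stands in the crate (value of joint lever above 0.6 rad and not (x of yellow_jar in the frame of crate between -0.065 and 0.065 m and y of yellow_jar in the frame of crate between -0.05 and 0.05 m and z of yellow_jar in the frame of crate between 0 and 0.012 m and angle between yellow_jar's own z axis and vertical below 0.1 rad)).
It fails at once if the yellow-capped jar is dropped: more than 35 mm up and not held (height (world z) of yellow_jar above 0.035 m and contact force between the fingers and yellow_jar below 0.05 N).
It fails at once if the red-capped jar is moved more than 30 mm (distance of red_jar from where it was at the start of the episode above 0.03 m).
It fails at once if the tin is moved more than 30 mm (distance of tin from where it was at the start of the episode above 0.03 m).
It also fails if it takes over 72 s, if anything falls off the work surface, if the arm or the gripper's body presses on something with over 40 N, if the wrist force passes 120 N, or if a joint passes its speed limit or range.

ROBOT

A 6-joint arm with a two-finger parallel gripper is mounted at the origin on the work surface. World frame = base frame: x ahead of the robot, y to its left, z up, the work surface at z = 0. Lengths are in m, angles in rad, forces in N, time in s.
With the tool pointing down it reaches from about 0.375 to 0.975 m from the base axis. Payload 3.8 kg.
Tool frame: the origin (TCP) lies midway between the tips of the shut fingers; the grasp point (between the pads) lies 19 mm behind it; z points along the fingers, y is the line along which they close (so a half turn about z gives the same grasp; the last joint's range is limited). The gripper opens to 85 mm and grips with 20 to 120 N. Pads are 22 mm wide; open, the fingers measure 114 mm over their backs; the gripper's body (76 mm by 85 mm) begins 54 mm behind the grasp point. The pads swing forward as they close: fully open they stand 13 mm farther back than shut.
Start: joints at [-1.331, 0.264, 1.604, -0, 1.274, -0.037], TCP at [0.184, -0.649, 0.193] pointing down, gripper open.
Joint ranges: [-2.63, 2.63], [-0.94, 2.18], [0.31, 2.57], [-1.31, 4.45], [0, 2.66], [-2.55, 2.55]. Speed limits (rad/s): [2.57, 2.57, 3.14, 3.14, 3.14, 3.14].

INTERFACE

Orientations are given as a rotation vector (axis times angle).
In Python, from workcell import read_state, vision, ticket gives the robot as it stands. The module is installed in compiled form; this text tells all that it offers.
- The arm moves only by the tool jog_arm, never from a script. Its arguments are lists of equal length, an entry for each row: "turn": the turn, a rotation vector about the tool's x, y, z in rad, a list of three; "delta_pos": the shift along the tool's x, y, z in m, a list of three; "gripper": the finger opening in m, from 0 to 0.0854. In form: {"turn": [[rx, ry, rz], ...], "delta_pos": [[dx, dy, dz], ...], "gripper": [gripper, ...]}. A call has 1 to 20 rows; each row shifts and turns the commanded pose from where the row before left it, along the tool's axes as they then stand; what a row does not reach is not made up. A row lasts 1/12 s, in which the tool goes at most 41.7 mm and 7.16 degrees, less where a joint would pass 70% of its speed; a pose out of reach is approached as far as the arm can. A call with a gripper value outside its range is refused whole. The fingers move at their own pace and stop on an object; "grip_force" is the grip in N (left out, the last holds). Time passes only in rows, so rows that do not move let the fingers close. It gives the time, the measured TCP pose, the force, the opening and the grip force at its end, in the units of the state.
- read_state(): the state, without advancing time (a new reading comes with each control period).
- vision.read_camera(name): name is "side" or "top" or "wrist"; returns the picture (480x640x3 uint8, red, green, blue); there is no depth.
- vision.calibration(name): a dict with "vfov" (degrees; the focal length in pixels is half the picture's height over the tangent of half this angle, whatever the lens; pixels are square), "cx", "cy" (the principal point, pixels), "R" (3x3) and "t" (3): a world point X has camera coordinates R X + t; the wrist camera has in their place "mount" (4x4, takes a point from camera to tool coordinates, whose origin is the TCP and whose axes are the flange's). Camera axes: x right, y down, z forward; pixel columns grow to the right and rows downward; lengths in m; the calibration is good to about 2 mm. A picture is of the moment at which its call begins: read the wrist's pose just before it. calibration takes no time and is no camera call.
- ticket.finish_job(): hands the job in; it is judged then, once.
The state is a dict: "time": time; "q": joint angles; "joint_vel": joint speeds; "joint_torque": joint torques, N m; "tool_pos": TCP position; "tcp_rot": TCP orientation; "wrist_force": force on the tool from outside, world axes, zero at the start; "torque": the same for the moment, N m; "width": opening from 0.0 (shut) to 1.0 (fully open); "grip_force": force on a finger pad.
Only numpy, scipy, OpenCV 4.12 (cv2) and the standard library are available. Lean on these libraries where they do the work, as an engineer would, in place of code of your own. Each camera call takes 0.05 s, during which the arm holds its last target. There are 200 camera calls.

## Working session

There is one attempt and no reset: what is moved stays moved. The work goes in short steps, Python scripts to look and compute and a tool call to move; the robot and the scene stay as the last step left them, time stands still between calls to the robot, and variables do not carry over. Pictures are saved under pics/ and viewed, at most 10 in all, crops included, and the job is handed in when it is done.

Besides the shell and the picture viewer there is one more tool, called after "Emit:" by a JSON object that holds its "method" and its "body". jog_arm: Moves the arm, as the interface text tells. Its arguments: {"type":"object","properties":{"turn":{"type":"array","items":{"type":"array","items":{"type":"number"}}},"delta_pos":{"type":"array","items":{"type":"array","items":{"type":"number"}}},"gripper":{"type":"array","items":{"type":"number"}},"grip_force":{"type":"number"}},"required":["turn","delta_pos","gripper"]}

```bash
mkdir -p pics
python3 - <<'E'
from workcell import read_state, vision
import cv2
s=read_state();print(s)
for n in ("top","side"):
    im=vision.read_camera(n);cv2.imwrite(f"pics/{n}0.png",im[:,:,::-1]);print(n,vision.calibration(n))
print(vision.calibration("wrist"))
E
```

```text
{'time': 0.0, 'q': array([-1.33089846e+00,  2.64762753e-01,  1.60541212e+00, -2.68579536e-05,
        1.27369878e+00, -3.68836281e-02]), 'joint_vel': array([-5.16525310e-04,  1.88618764e-03,  5.52892536e-05,  7.39374666e-04,
        6.89494684e-04,  1.90885749e-04]), 'joint_torque': array([-3.12052514e-03, -5.15117919e+01, -3.67317724e+01, -1.78409041e-04,
        1.30412015e-02, -7.25685368e-06]), 'tool_pos': array([ 0.18425144, -0.64849572,  0.19193508]), 'tcp_rot': array([-3.10931002e+00, -4.33080489e-01,  4.02902883e-04]), 'wrist_force': array([-0.56952199, -0.30313601, -0.7691801 ]), 'torque': array([-0.01134331,  0.03477611,  0.02504221]), 'grip_force': 0.0, 'width': 1.0026145402966633}
top {'vfov': 43.75650796858264, 'cx': 318.27851282622265, 'cy': 241.53412133533513, 'R': array([[-0.02479805, -0.99950007,  0.01961284],
       [-0.98945652,  0.02173911, -0.14318939],
       [ 0.14269144, -0.02295687, -0.98950095]]), 't': array([-0.00278086,  0.56568022,  1.16546351])}
side {'vfov': 48.15499344927172, 'cx': 325.462435715841, 'cy': 243.21662543024732, 'R': array([[ 0.97336151, -0.22851761,  0.01862988],
       [-0.15898277, -0.73125738, -0.66331525],
       [ 0.16520245,  0.64268371, -0.74810815]]), 't': array([-0.52025164,  0.15481021,  1.04401306])}
{'vfov': 58.503301995679855, 'cx': 321.5588691976528, 'cy': 229.3829302291965, 'mount': array([[-4.39126182e-04, -9.47490400e-01, -3.19783909e-01,
         8.10520517e-02],
       [ 9.99999889e-01, -4.70842041e-04,  2.18653313e-05,
        -4.46410485e-04],
       [-1.71284900e-04, -3.19783863e-01,  9.47490502e-01,
        -1.80680153e-01],
       [ 0.00000000e+00,  0.00000000e+00,  0.00000000e+00,
         1.00000000e+00]])}
```

View pics/top0.png

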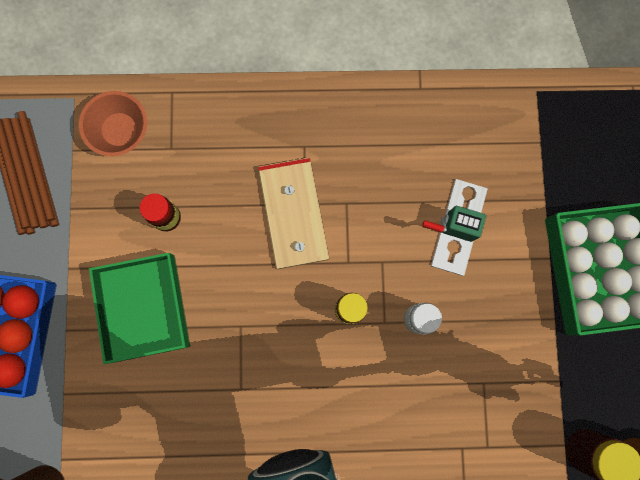

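View pics/side0.png

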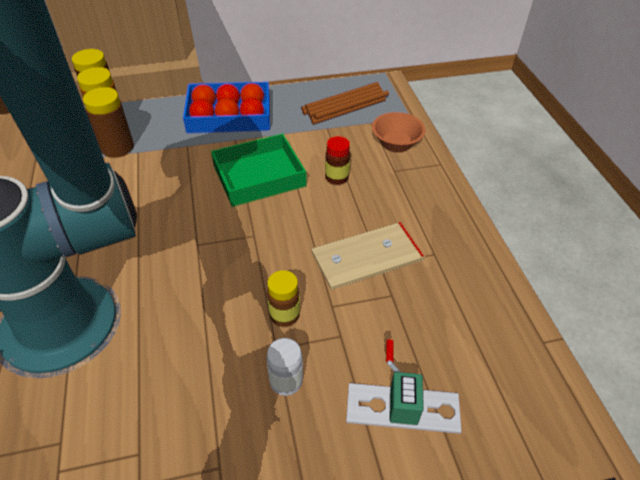

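Top view: board screws at about (288,190) and (298,247), counter at (460,226), yellow cap at (352,307), red cap at (157,209), tin at (425,317), crate centre near (138,308). Side view agrees. I'll enlarge the board and counter for precise pixels.

```bash
cat > h.py <<'E'
import numpy as np
from workcell import vision
from scipy.spatial.transform import Rotation as Ro
def ray(name,u,v,state=None):
    c=vision.calibration(name);f=240/np.tan(np.radians(c["vfov"]/2))
    d=np.array([(u-c["cx"])/f,(v-c["cy"])/f,1.])
    if name=="wrist":
        M=c["mount"];R=Ro.from_rotvec(state["tcp_rot"]).as_matrix()
        return R@(M[:3,:3]@d), R@M[:3,3]+state["tool_pos"]
    return c["R"].T@d, -c["R"].T@c["t"]
def at(name,u,v,z,state=None):
    d,o=ray(name,u,v,state);return o+d*(z-o[2])/d[2]
def proj(name,X,state=None):
    c=vision.calibration(name);f=240/np.tan(np.radians(c["vfov"]/2))
    if name=="wrist":
        M=c["mount"];R=Ro.from_rotvec(state["tcp_rot"]).as_matrix()
        p=M[:3,:3].T@(R.T@(np.asarray(X)-state["tool_pos"])-M[:3,3])
    else: p=c["R"]@X+c["t"]
    return p[:2]/p[2]*f+[c["cx"],c["cy"]]
E
python3 - <<'E'
import cv2,numpy as np
im=cv2.imread("pics/top0.png")
a=cv2.resize(im[150:280,245:345],None,fx=4,fy=4,interpolation=cv2.INTER_CUBIC)
b=cv2.resize(im[150:280,400:500],None,fx=4,fy=4,interpolation=cv2.INTER_CUBIC)
cv2.imwrite("pics/crop0.png",np.hstack([a,b]))
E
```

```text
(no output)
```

View pics/crop0.png

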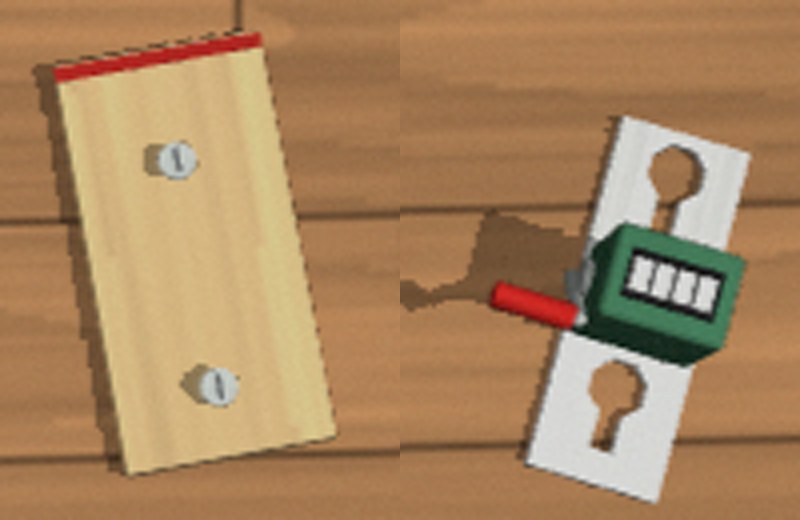

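The crop shows the screw heads at crop (178,160) and (218,386). The plate corners are (620,116), (750,154), (658,502) and (526,464), and the holes are at (676,176) and (616,388).

Run:
```python
import numpy as np
from h import *
np.set_printoptions(precision=4,suppress=True)
A=lambda x,y,z:at("top",x/4-.375+245,y/4-.375+150,z)
B=lambda x,y,z:at("top",(x-400)/4-.375+400,y/4-.375+150,z)
f,n=A(178,160,.0275),A(218,386,.0275)
d=f-n;yb=np.arctan2(d[1],d[0]);print("screws",f,n,np.hypot(*d[:2]),"yaw",yb)
org=n+.075/.12*d;print("board org",org)
C=[A(57,75,.015),A(262,42,.015),A(336,437,.015),A(128,473,.015)];print("board corners mean",np.mean(C,0))
P=[B(620,116,.006),B(750,154,.006),B(658,502,.006),B(526,464,.006)]
m=np.mean(P,0);e=P[0]+P[1]-P[2]-P[3];yc=np.arctan2(e[1],e[0]);print("counter",m,"yaw",yc,np.linalg.norm(e)/2)
hf,hn=B(676,176,.005),B(616,388,.005);e=hf-hn;print("holes",hf,hn,np.linalg.norm(e),np.arctan2(e[1],e[0]),"org",hn+.045/.12*e)
print("yellow",at("top",352.5,307.5,.108),at("side",283,283,.108),"tin",at("top",426,317,.1),"red",at("top",157,209,.108))
cr=[at("top",*p,.05) for p in [(90,268),(173,253),(188,346),(105,362)]];print("crate",cr,np.mean(cr,0))
```

```text
screws [0.6769 0.0412 0.0275] [0.5588 0.0229 0.0275] 0.11956196385920013 yaw 0.15324721694834897
board org [0.6326 0.0343 0.0275]
board corners mean [0.6296 0.0333 0.015 ]
counter [ 0.596  -0.3131  0.006 ] yaw -0.3148711948154378 0.1930125195040447
holes [ 0.6659 -0.3371  0.005 ] [ 0.5537 -0.2988  0.005 ] 0.11859565767616928 -0.32913341892295545 org [ 0.5958 -0.3132  0.005 ]
yellow [ 0.4293 -0.0756  0.108 ] [ 0.4337 -0.0802  0.108 ] tin [ 0.4084 -0.2147  0.1   ] red [0.6253 0.2919 0.108 ]
crate [array([0.5212, 0.4363, 0.05  ]), array([0.5475, 0.2735, 0.05  ]), array([0.3645, 0.2427, 0.05  ]), array([0.338 , 0.4022, 0.05  ])] [0.4428 0.3387 0.05  ]
```

Emit:
{"method": "jog_arm", "body": {"turn": [[0,0,-0.122],[0,0,-0.122],[0,0,-0.122],[0,0,-0.122],[0,0,-0.122],[0,0,-0.122],[0,0,-0.122],[0,0,-0.12],[0,0,0],[0,0,0],[0,0,0],[0,0,0],[0,0,0],[0,0,0],[0,0,0],[0,0,0],[0,0,0],[0,0,0],[0,0,0],[0,0,0]], "delta_pos": [[0,0,0],[0,0,0],[0,0,0],[0,0,0],[0,0,0],[0,0,0],[0,0,0],[0,0,0],[0.032,0.0204,0],[0.032,0.0204,0],[0.032,0.0204,0],[0.032,0.0204,0],[0.032,0.0204,0],[0.032,0.0204,0],[0.032,0.0204,0],[0.032,0.0204,0],[0.032,0.0204,0],[0.032,0.0204,0],[0.032,0.0204,0],[0.032,0.0204,0]], "gripper": [0.085,0.085,0.085,0.085,0.085,0.085,0.085,0.085,0.085,0.085,0.085,0.085,0.085,0.085,0.085,0.085,0.085,0.085,0.085,0.085]}}

```text
time: 1.77
tool_pos: [0.5385, -0.3601, 0.1928]
tcp_rot: [-2.546, -1.839, 0.001]
wrist_force: [0.4, -1.2, 0.2]
width: 0.998
grip_force: 0.0
```

Emit:
{"method": "jog_arm", "body": {"turn": [[0,0,0],[0,0,0],[0,0,0],[0,0,0]], "delta_pos": [[0.032,0.0204,0],[0.032,0.0204,0],[0,0,0],[0,0,0]], "gripper": [0.085,0.085,0.085,0.085]}}

```text
time: 2.1
tool_pos: [0.5975, -0.3119, 0.1923]
tcp_rot: [-2.542, -1.843, 0.001]
wrist_force: [-0.1, -0.3, -0.3]
width: 0.997
grip_force: 0.0
```

Run:
```python
from workcell import read_state, vision
import cv2,pickle
s=read_state();print(s["tool_pos"],s["tcp_rot"],s["q"])
pickle.dump(s,open("s1.pkl","wb"))
cv2.imwrite("pics/w1.png",vision.read_camera("wrist")[:,:,::-1])
```

```text
[ 0.59750654 -0.31191713  0.19230092] [-2.54247338e+00 -1.84320323e+00  1.16089858e-03] [-5.17984414e-01  2.63707753e-01  1.60605031e+00 -1.52163060e-04
  1.27330467e+00 -2.01713372e-01]
```

View pics/w1.png

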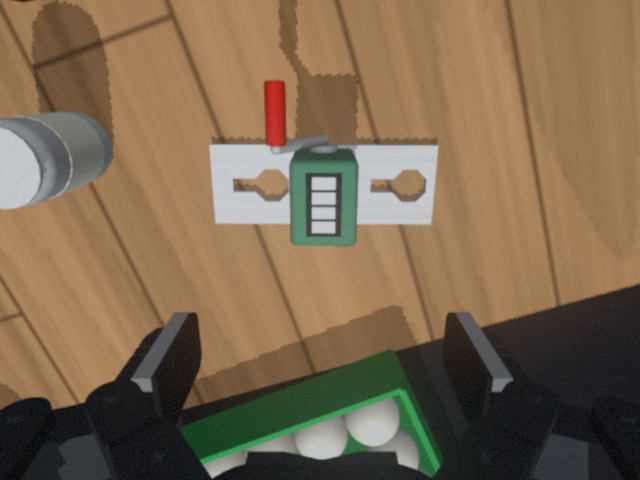

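Wrist view: plate corners (210,145), (438,145), (436,224), (215,224); holes (273,184), (409,184). The counter is nearly square to the tool.

Run:
```python
import pickle,numpy as np
from h import *
np.set_printoptions(precision=4,suppress=True)
s=pickle.load(open("s1.pkl","rb"));R=Ro.from_rotvec(s["tcp_rot"]).as_matrix();print(R)
W=lambda u,v,z:at("wrist",u,v,z,s)
P=np.array([W(210,145,.006),W(438,145,.006),W(436,224,.006),W(215,224,.006)])
e=P[1]+P[2]-P[0]-P[3];m=P.mean(0)
print(m,np.arctan2(e[1],e[0]),np.linalg.norm(e)/2,np.linalg.norm(P[1]-P[2]),"tool",R.T@(m-s["tool_pos"]))
h=[W(273,184,.005),W(409,184,.005)];e=h[1]-h[0];print(h,np.linalg.norm(e),np.arctan2(e[1],e[0]),"org",h[0]+.375*e, "tool",R.T@(h[0]+.375*e-s["tool_pos"]), "tool y az",np.arctan2(R[1,1],R[0,1]))
```

```text
[[ 0.311   0.9504 -0.0013]
 [ 0.9504 -0.311   0.0006]
 [ 0.0002 -0.0015 -1.    ]]
[ 0.5982 -0.3139  0.006 ] -0.31650695381416005 0.19609162859484996 0.07049845993335789 tool [-0.0017  0.0016  0.1863]
[array([ 0.5556, -0.2986,  0.005 ]), array([ 0.6687, -0.3356,  0.005 ])] 0.11901049165398313 -0.31651077822245355 org [ 0.598  -0.3125  0.005 ] tool [-0.0004  0.0009  0.1873] tool y az -0.31622622017413654
```

Emit:
{"method": "jog_arm", "body": {"turn": [[0,0,0],[0,0,0],[0,0,0],[0,0,0],[0,0,0],[0,0,0],[0,0,0],[0,0,0],[0,0,0],[0,0,0],[0,0,0],[0,0,0],[0,0,0]], "delta_pos": [[0,0.001,0.035],[0,0,0.035],[0,0,0.035],[0,0,0.035],[0,0,0.024],[0,0,0],[0,0,0],[0,0,0],[0,0,0],[0,0,0],[0,0,0],[0,0,0],[0,0,0]], "gripper": [0.085,0.085,0.085,0.085,0.085,0.085,0.04,0.04,0.04,0.04,0.04,0.04,0.04], "grip_force": 80}}

```text
time: 3.23
tool_pos: [0.5989, -0.3151, 0.0316]
tcp_rot: [2.544, 1.838, 0.002]
wrist_force: [0.3, -0.7, 5.8]
width: 0.47
grip_force: 3.1
```

Run:
```python
from workcell import read_state, vision
import cv2,pickle
s=read_state();print(s["tool_pos"],s["tcp_rot"],s["width"],s["grip_force"])
cv2.imwrite("pics/w2.png",vision.read_camera("wrist")[:,:,::-1])
s=read_state();print(s["tool_pos"],s["tcp_rot"],s["width"],s["grip_force"],s["wrist_force"])
```

```text
[ 0.59885483 -0.31508426  0.03162299] [2.54395451e+00 1.83760242e+00 1.82780366e-03] 0.4695406779772549 3.094461030218554
[ 0.59882771 -0.31510599  0.03159881] [2.54398688e+00 1.83766932e+00 1.71081475e-03] 0.46763579725693816 3.1386178943284904 [ 0.11500072 -0.11245714  6.30208551]
```

View pics/w2.png

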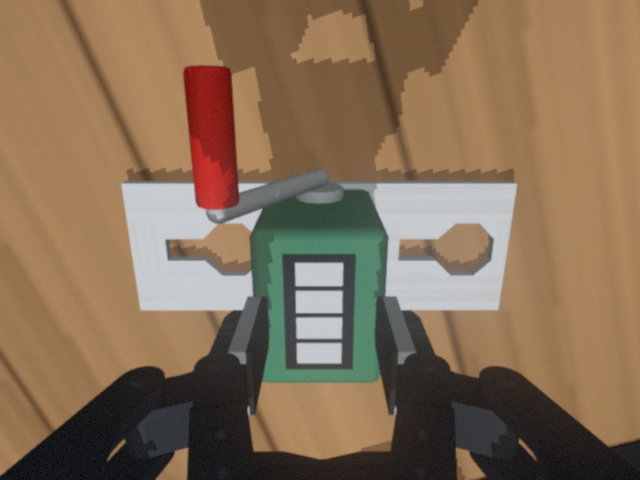

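Emit:
{"method": "jog_arm", "body": {"turn": [[0,0,0],[0,0,0],[0,0,0],[0,0,0]], "delta_pos": [[0,0,0],[0,0,0],[0,0,0],[0,0,0]], "gripper": [0,0,0,0], "grip_force": 80}}

```text
time: 3.62
tool_pos: [0.5993, -0.3153, 0.0331]
tcp_rot: [2.543, 1.837, 0.003]
wrist_force: [-2.5, 0.6, 11.1]
width: 0.002
grip_force: 5.9
```

Run:
```python
from workcell import read_state, vision
from h import *
import cv2
s=read_state();print(s["tool_pos"],s["tcp_rot"],s["width"],s["grip_force"],s["wrist_force"])
print(proj("wrist",s["tool_pos"],s))
a=vision.read_camera("wrist")[:,:,::-1];b=vision.read_camera("side")[:,:,::-1]
cv2.imwrite("pics/w3.png",np.hstack([cv2.resize(a,(400,300)),cv2.resize(b[200:500,250:570],(400,300))]))
```

```text
[ 0.59929405 -0.31526672  0.03309199] [2.54324797e+00 1.83712075e+00 2.51486226e-03] 0.0019664068128634 5.8532384773968715 [-2.47546299  0.55838615 11.14860387]
[324.55001662 272.53268798]
```

View pics/w3.png

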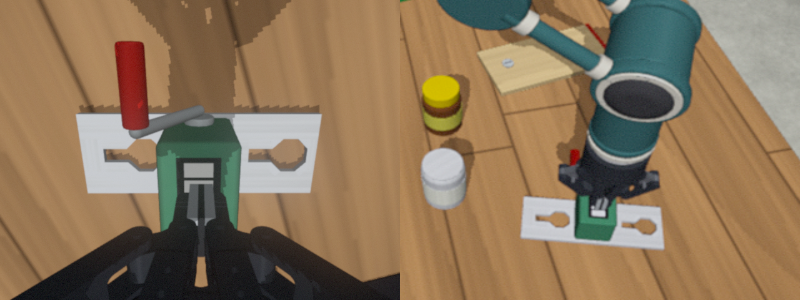

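Run:
```python
from workcell import read_state, vision
from h import *
import cv2
np.set_printoptions(precision=3,suppress=True)
s=read_state();R=Ro.from_rotvec(s["tcp_rot"]).as_matrix()
for z in (0,.01,.02,.03,.04,.06): print(z,proj("wrist",s["tool_pos"]-R[:,2]*z,s))
cx=R[:,1];cy=R[:,0]
for n,p in {"boxtop":[(25,33,71),(-25,33,71),(-25,-33,71),(25,-33,71)],"knob":[(-32,44,79),(-32,86,79)],"plate":[(97,35,6),(-97,35,6),(-97,-35,6),(97,-35,6)]}.items():
  for q in p:
    X=np.array([.598,-.3135,0])+cx*q[0]/1e3+cy*q[1]/1e3+[0,0,q[2]/1e3];print(n,q,proj("wrist",X,s))
a=vision.read_camera("wrist")[:,:,::-1]
cv2.imwrite("pics/w4.png",cv2.resize(a[160:460,120:520],(800,600)))
```

```text
0 [324.55  272.533]
0.01 [324.718 282.008]
0.02 [324.905 292.489]
0.03 [325.112 304.144]
0.04 [325.343 317.184]
0.06 [325.9   348.534]
boxtop (25, 33, 71) [392.06  228.151]
boxtop (-25, 33, 71) [249.758 228.246]
boxtop (-25, -33, 71) [258.671 384.439]
boxtop (25, -33, 71) [383.455 384.329]
knob (-32, 44, 79) [222.642 204.047]
knob (-32, 86, 79) [212.018  66.025]
plate (97, 35, 6) [516.925 182.259]
plate (-97, 35, 6) [123.821 182.495]
plate (-97, -35, 6) [142.835 308.512]
plate (97, -35, 6) [498.262 308.236]
```

View pics/w4.png

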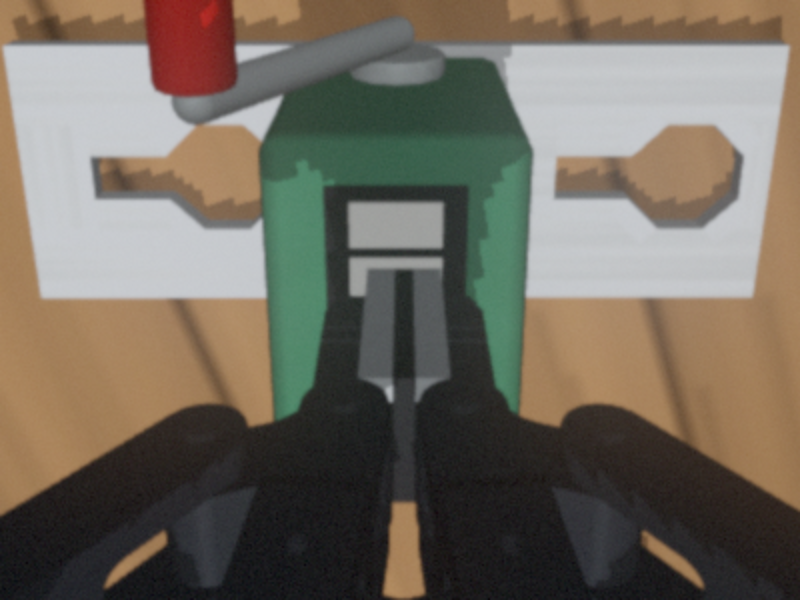

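The tips rest on the box top: shut fingertips are really about 38 mm behind the reported TCP. The counter hasn't moved. I'll lift, reopen and go correspondingly lower.

Emit:
{"method": "jog_arm", "body": {"turn": [[0,0,0],[0,0,0],[0,0,0],[0,0,0],[0,0,0],[0,0,0],[0,0,0],[0,0,0],[0,0,0],[0,0,0],[0,0,0],[0,0,0]], "delta_pos": [[0,0,-0.025],[0,0,-0.025],[0,0,0],[0,0,0],[0,0,0],[0,0,0],[0,0,0],[0,0,0.03],[0,0,0.03],[0,0,0.02],[0,0,0.01],[0,0,0]], "gripper": [0.0,0.03,0.085,0.085,0.085,0.085,0.085,0.085,0.085,0.085,0.085,0.085]}}

```text
time: 4.77
tool_pos: [0.5941, -0.3123, -0.0153]
tcp_rot: [-2.541, -1.835, 0.005]
wrist_force: [0.4, -0.3, 0.4]
width: 0.995
grip_force: 0.0
```

Emit:
{"method": "jog_arm", "body": {"turn": [[0,0,0],[0,0,0],[0,0,0],[0,0,0],[0,0,0],[0,0,0],[0,0,0],[0,0,0]], "delta_pos": [[0,0,0],[0,0,0],[0,0,0],[0,0,0],[0,0,0],[0,0,0],[0,0,0],[0,0,0]], "gripper": [0.03,0.03,0.03,0.03,0.03,0.03,0.03,0.03], "grip_force": 80}}

```text
time: 5.43
tool_pos: [0.5992, -0.3152, -0.0083]
tcp_rot: [2.544, 1.837, 0.003]
wrist_force: [0.8, -1.4, 6.8]
width: 0.576
grip_force: 85.3
```

Run:
```python
from workcell import read_state, vision
from h import *
s=read_state();print(s)
R=Ro.from_rotvec(s["tcp_rot"]).as_matrix();print(R)
```

```text
{'time': 5.4333, 'q': array([-5.21048347e-01,  4.43971179e-01,  1.76135267e+00, -6.84733951e-05,
        9.32259342e-01, -2.01087156e-01]), 'joint_vel': array([ 0.00041537,  0.00044237, -0.00139043, -0.00029553, -0.0016735 ,
       -0.00039695]), 'joint_torque': array([ 1.30577461e-02, -5.13361251e+01, -2.79497427e+01,  7.18415156e-02,
       -1.91840739e-01,  1.04280104e-02]), 'tool_pos': array([ 0.59922032, -0.3152399 , -0.00830293]), 'tcp_rot': array([2.54392916e+00, 1.83709977e+00, 2.51121284e-03]), 'wrist_force': array([ 0.75191045, -1.36673871,  6.81719343]), 'torque': array([0.16861088, 0.34965193, 0.03501407]), 'grip_force': 85.33583164215088, 'width': 0.576400851988673}
[[ 3.14492561e-01  9.49253668e-01  3.45002256e-03]
 [ 9.49259553e-01 -3.14487083e-01 -2.04355122e-03]
 [-8.54860960e-04  3.91764853e-03 -9.99991961e-01]]
```

Emit:
{"method": "jog_arm", "body": {"turn": [[0,0,0],[0,0,0],[0,0,0],[0,0,0],[0,0,-0.094],[0,0,-0.094],[0,0,-0.094],[0,0,-0.094],[0,0,-0.093],[0,0,0],[0,0,0],[0,0,0],[0,0,0],[0,0,0],[0,0,0],[0,0,0],[0,0,0],[0,0,0]], "delta_pos": [[0,0,-0.01],[0,0,-0.025],[0,0,-0.03],[0,0,-0.035],[0,0,0],[0,0,0],[0,0,0],[0,0,0],[0,0,0],[0.03,0.0094,0],[0.03,0.0094,0],[0.03,0.0094,0],[0.03,0.0094,0],[0.03,0.0094,0],[0.03,0.0094,0],[0,0,0],[0,0,0],[0,0,0]], "gripper": [0.03,0.03,0.03,0.03,0.03,0.03,0.03,0.03,0.03,0.03,0.03,0.03,0.03,0.03,0.03,0.03,0.03,0.03]}}

```text
time: 6.93
tool_pos: [0.6255, -0.1275, 0.0885]
tcp_rot: [-2.048, -2.381, 0.002]
wrist_force: [-0.1, 0.1, -6.0]
width: 0.579
grip_force: 84.5
```

Run:
```python
from workcell import read_state, vision
from h import *
import cv2,pickle
s=read_state();print(s["tool_pos"],s["tcp_rot"],s["width"],s["grip_force"],s["wrist_force"],s["torque"])
R=Ro.from_rotvec(s["tcp_rot"]).as_matrix();print(R)
pickle.dump(s,open("s2.pkl","wb"))
cv2.imwrite("pics/w5.png",vision.read_camera("wrist")[:,:,::-1])
```

```text
[ 0.62546663 -0.12753166  0.08847888] [-2.04772260e+00 -2.38063686e+00  2.14642544e-03] 0.578624133217756 84.52582240104675 [-0.06697944  0.06826615 -5.96874216] [-0.05429642  0.01239589 -0.02721665]
[[-1.49510391e-01  9.88758177e-01 -1.97767665e-03]
 [ 9.88760135e-01  1.49510483e-01 -1.02121201e-04]
 [ 1.94710219e-04 -1.97071602e-03 -9.99998039e-01]]
```

View pics/w5.png

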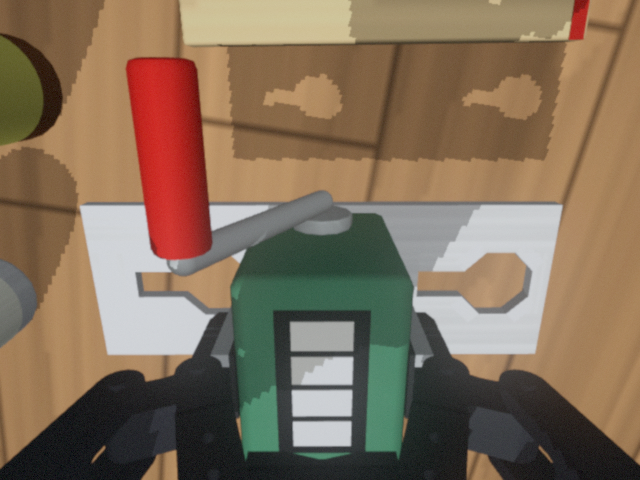

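Plate corners in w5: (82,204), (561,203), (537,354), (107,355). The board edge is at the top and the screws are out of view, so I'll go 55 mm nearer and look again.

Emit:
{"method": "jog_arm", "body": {"turn": [[0,0,0],[0,0,0],[0,0,0],[0,0,0]], "delta_pos": [[0.03,0,0],[0.025,0,0],[0,0,0],[0,0,0]], "gripper": [0.03,0.03,0.03,0.03]}}

```text
time: 7.32
tool_pos: [0.6176, -0.0737, 0.089]
tcp_rot: [-2.049, -2.381, 0.001]
wrist_force: [-0.3, -0.3, -4.9]
width: 0.58
grip_force: 84.5
```

Run:
```python
from workcell import read_state, vision
from h import *
import cv2,pickle
s=read_state();print(s["tool_pos"],s["tcp_rot"])
pickle.dump(s,open("s3.pkl","wb"))
a=vision.read_camera("wrist")[:,:,::-1];cv2.imwrite("pics/w6.png",a)
cv2.imwrite("pics/w6c.png",np.hstack([cv2.resize(a[0:150,190:290],(400,600),interpolation=2),cv2.resize(a[0:150,410:510],(400,600),interpolation=2)]))
```

```text
[ 0.61764178 -0.0736655   0.08895094] [-2.04920981e+00 -2.38051494e+00  1.24515874e-03]
```

View pics/w6.png

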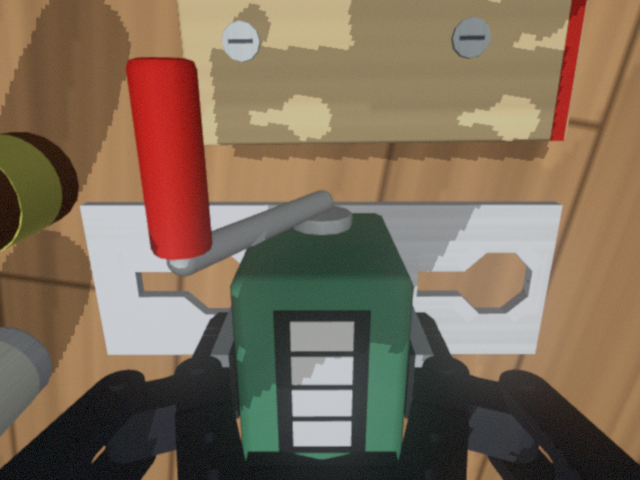

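Screw heads are at (241,41) and (472,38). Next I fit the held plate's pose in the tool frame.

Run:
```python
import pickle,cv2
from h import *
np.set_printoptions(precision=4,suppress=True)
s=pickle.load(open("s3.pkl","rb"));c=vision.calibration("wrist");M=c["mount"];f=240/np.tan(np.radians(c["vfov"]/2))
K=np.array([[f,0,c["cx"]],[0,f,c["cy"]],[0,0,1]])
obj=np.array([(-97,35,6),(97,35,6),(97,-35,6),(-97,-35,6),(75,0,6)],float)/1e3
img=np.array([(82,204),(561,203),(537,354),(107,355),(499.5,281)],float)
ok,rv,tv=cv2.solvePnP(obj,img,K,None)
print("res",(cv2.projectPoints(obj,rv,tv,K,None)[0][:,0]-img))
Tc=np.eye(4);Tc[:3,:3]=cv2.Rodrigues(rv)[0];Tc[:3,3]=tv[:,0]
T=M@Tc;print("counter in tool\n",T)
# planar assumption alternative
R=Ro.from_rotvec(s["tcp_rot"]).as_matrix()
zt=s["tool_pos"][2]+.0143
P=np.array([at("wrist",*p,zt,s) for p in img[:4]]);m=P.mean(0);e=P[1]+P[2]-P[0]-P[3]
yc=np.arctan2(e[1],e[0]);print("planar",m,yc,np.linalg.norm(e)/2,"tool",R.T@(m-s["tool_pos"]))
n,fa=at("wrist",241,41,.0275,s),at("wrist",472,38,.0275,s);d=fa-n;yb=np.arctan2(d[1],d[0])
print("screws",n,fa,np.linalg.norm(d),yb, "top-cam yaw .1532, near .5588 .0229 far .6769 .0412")
org=n+.625*d;tgt=org-.03*d/np.linalg.norm(d)
for nm,mm in (("pnp",(R@T[:3,3]+s["tool_pos"])),("planar",m)):
    # rotate about TCP by dy=yb-yc then shift
    dy=yb-yc;Rz=Ro.from_euler("z",dy).as_matrix()
    m2=s["tool_pos"]+Rz@(mm-s["tool_pos"]);R2=Rz@R
    print(nm,"turn z",-dy,"shift tool after turn",R2.T@(tgt-m2))
```

```text
res [[ 0.3162 -0.5507]
 [ 0.9044 -0.544 ]
 [ 0.2363 -0.6684]
 [ 0.0613  0.658 ]
 [-1.5749  1.166 ]]
counter in tool
 [[-0.001   0.9993  0.038   0.0021]
 [ 1.      0.0006  0.009  -0.0008]
 [ 0.009   0.038  -0.9992 -0.0084]
 [ 0.      0.      0.      1.    ]]
planar [ 0.616  -0.072   0.1033] 0.15137228509973596 0.19400248390985808 tool [ 0.0019 -0.0014 -0.0143]
screws [0.5594 0.0229 0.0275] [0.6777 0.042  0.0275] 0.11979070575798278 0.1607773187004056 top-cam yaw .1532, near .5588 .0229 far .6769 .0412
pnp turn z -0.009405033600669632 shift tool after turn [0.1025 0.0035 0.0698]
planar turn z -0.009405033600669632 shift tool after turn [0.1027 0.0041 0.0757]
```

Emit:
{"method": "jog_arm", "body": {"turn": [[0,0,-0.007],[0,0,0],[0,0,0],[0,0,0],[0,0,0],[0,0,0],[0,0,0],[0,0,0]], "delta_pos": [[0,0,0],[0.0275,0.001,0],[0.025,0.001,0],[0.025,0.001,0],[0.025,0.001,0.015],[0,0,0.03],[0,0,0.01],[0,0,0]], "gripper": [0.03,0.03,0.03,0.03,0.03,0.03,0.03,0.03]}}

```text
time: 8.03
tool_pos: [0.6026, 0.0274, 0.0304]
tcp_rot: [-2.038, -2.383, 0.009]
wrist_force: [-0.8, 0.6, -4.9]
width: 0.574
grip_force: 84.5
```

Run:
```python
from workcell import read_state
from h import *
np.set_printoptions(precision=4,suppress=True)
s=read_state();R=Ro.from_rotvec(s["tcp_rot"]).as_matrix();print(s["tool_pos"],R,s["wrist_force"])
yc=np.arctan2(R[1,1],R[0,1])-.002+.0014
o=s["tool_pos"]+R@[.002,-.0011,-.0083];cxd=np.array([np.cos(yc),np.sin(yc),0]);print("counter",o,yc)
n,f=np.array([.5591,.0229,0]),np.array([.6773,.0416,0])
cyd=np.array([-cxd[1],cxd[0],0])
for q,h in ((f,.075),(n,-.045)):
    e=q-(o+h*cxd);print("screw-hole along x,y of counter",e@cxd,e@cyd)
```

```text
[0.6026 0.0274 0.0304] [[-0.1551  0.9879 -0.0082]
 [ 0.9879  0.1551 -0.0006]
 [ 0.0007 -0.0082 -1.    ]] [-0.7839  0.5985 -4.9284]
counter [0.6012 0.0292 0.0387] 0.15514922871301504
screw-hole along x,y of counter 0.002048871099086274 0.0004587706638863981
screw-hole along x,y of counter 0.0023789676000413413 0.000248540957899955
```

Emit:
{"method": "jog_arm", "body": {"turn": [[0,0,0],[0,0,0],[0,0,0],[0,0,0],[0,0,0],[0,0,0],[0,0,0]], "delta_pos": [[0,0.0015,0],[0,0,0.006],[0,0,0.006],[0,0,0.006],[0,0,0.004],[0,0,0.002],[0,0,0]], "gripper": [0.03,0.03,0.03,0.03,0.03,0.03,0.03]}}

```text
time: 8.62
tool_pos: [0.6072, 0.0286, 0.0095]
tcp_rot: [-2.041, -2.387, 0.001]
wrist_force: [-0.4, 0.1, -4.8]
width: 0.575
grip_force: 84.6
```

Emit:
{"method": "jog_arm", "body": {"turn": [[0,0,0],[0,0,0],[0,0,0],[0,0,0]], "delta_pos": [[0,-0.002,0.002],[0,0,0.002],[0,0,0.001],[0,0,0]], "gripper": [0.03,0.03,0.03,0.03]}}

```text
time: 8.95
tool_pos: [0.6066, 0.0284, 0.0067]
tcp_rot: [2.04, 2.387, 0.002]
wrist_force: [-3.8, 0.5, 3.1]
width: 0.575
grip_force: 85.5
```

Emit:
{"method": "jog_arm", "body": {"turn": [[0,0,0],[0,0,0],[0,0,0],[0,0,0],[0,0,0],[0,0,0]], "delta_pos": [[0,0,-0.001],[0,0.006,0],[0,0.006,0],[0,0.006,0],[0,0.006,0],[0,0,0]], "gripper": [0.03,0.03,0.03,0.03,0.03,0.03]}}

```text
time: 9.45
tool_pos: [0.632, 0.0323, 0.0067]
tcp_rot: [2.04, 2.386, 0.003]
wrist_force: [0.8, -0.1, -2.4]
width: 0.578
grip_force: 85.0
```

```bash
cat > c.py <<'E'
from workcell import read_state
from h import *
np.set_printoptions(precision=4,suppress=True)
s=read_state();R=Ro.from_rotvec(s["tcp_rot"]).as_matrix();print(s["tool_pos"],s["wrist_force"])
yc=np.arctan2(R[1,1],R[0,1])
o=s["tool_pos"]+R@[.002,-.0011,-.0083];n,f=np.array([.5591,.0229,0]),np.array([.6773,.0416,0])
d=(f-n)/np.linalg.norm(f-n);b=n+.075*d;e=o-b
print("counter in board x,y,yaw",e@d,e@[-d[1],d[0],0],yc-np.arctan2(d[1],d[0]))
E
python3 c.py
```

```text
[0.632  0.0323 0.0067] [ 0.8478 -0.09   -2.4141]
counter in board x,y,yaw -0.0026332629129976674 -6.430414241105017e-05 -0.0007788240590894668
```

Emit:
{"method": "jog_arm", "body": {"turn": [[0,0,0],[0,0,0],[0,0,0],[0,0,0]], "delta_pos": [[0,0.003,0],[0,0.003,0],[0,0.003,0],[0,0,0]], "gripper": [0.03,0.03,0.03,0.03]}}

```text
time: 9.78
tool_pos: [0.6349, 0.0329, 0.0074]
tcp_rot: [-2.038, -2.384, 0.009]
wrist_force: [-16.5, -1.5, 15.9]
width: 0.576
grip_force: 87.0
```

```bash
python3 c.py
```

```text
[0.6349 0.0329 0.0074] [-16.5286  -1.457   15.9396]
counter in board x,y,yaw 0.00042803589844866784 -1.4734620427264443e-05 -0.0006270804509896644
```

Emit:
{"method": "jog_arm", "body": {"turn": [[0,0,0],[0,0,0],[0,0,0],[0,0,0],[0,0,0],[0,0,0],[0,0,0],[0,0,0]], "delta_pos": [[0,-0.004,-0.001],[0,0,0],[0,0,0],[0,0,0],[0,0,0],[0,0,0],[0,0,0],[0,0,0]], "gripper": [0.03,0.03,0.07,0.085,0.085,0.085,0.085,0.085]}}

```text
time: 10.45
tool_pos: [0.6348, 0.0329, 0.0073]
tcp_rot: [2.041, 2.388, 0.0]
wrist_force: [0.2, 0.2, 0.2]
width: 0.995
grip_force: 0.0
```

Emit:
{"method": "jog_arm", "body": {"turn": [[0,0,0],[0,0,0],[0,0,0],[0,0,0],[0,0,0],[0,0,0]], "delta_pos": [[0,0,-0.02],[0,0,-0.04],[0,0,-0.04],[0,0,-0.04],[0,0,0],[0,0,0]], "gripper": [0.085,0.085,0.085,0.085,0.085,0.085]}}

```text
time: 10.95
tool_pos: [0.6378, 0.0329, 0.152]
tcp_rot: [2.037, 2.383, 0.009]
wrist_force: [0.7, -0.3, -1.0]
width: 0.995
grip_force: 0.0
```

Run:
```python
from workcell import read_state, vision
from h import *
import cv2,pickle
np.set_printoptions(precision=4,suppress=True)
s=read_state();print(s["tool_pos"],s["tcp_rot"],s["q"],s["width"])
pickle.dump(s,open("s4.pkl","wb"))
a=vision.read_camera("wrist");cv2.imwrite("pics/w7.png",a[:,:,::-1])
g=a.astype(int);w=((g.min(2)>150)&(g.max(2)-g.min(2)<25)).astype(np.uint8)
n,l,st,ce=cv2.connectedComponentsWithStats(w)
for i in range(1,n):
    if st[i,4]>300: print(st[i],ce[i])
```

```text
[0.6378 0.0329 0.152 ] [2.0374 2.3829 0.009 ] [ 0.0126  0.2178  1.7382  0.0001  1.177  -0.1435] 0.9951458493210946
[ 180  151   99   92 6246] [222.9142 196.5243]
[ 355  151   94   91 5217] [405.8171 200.0732]
[300 192  29  14 402] [313.8607 198.495 ]
[300 210  28  14 383] [313.8172 216.4413]
[301 227  27  14 378] [314.  233.5]
[301 244  27  14 365] [313.789  250.3041]
```

Run:
```python
import pickle
from h import *
np.set_printoptions(precision=4,suppress=True)
s=pickle.load(open("s4.pkl","rb"))
a,b=at("wrist",180,151.5,.021,s),at("wrist",449,151.5,.021,s)
n,f=np.array([.5591,.0229,0]),np.array([.6773,.0416,0]);d=(f-n)/np.linalg.norm(f-n);y=np.array([-d[1],d[0],0]);o=n+.075*d
print([( (p-o)@d,(p-o)@y) for p in (a,b)],np.linalg.norm(a-b))
print("yellow rel",)
```

```text
[(np.float64(-0.09794743827000442), np.float64(0.03453358648185513)), (np.float64(0.09656585303433146), np.float64(0.03400496845196266))] 0.19451400960102325
yellow rel
```

Counter is home within about 1 mm and released. On to the yellow jar.

Emit:
{"method": "jog_arm", "body": {"turn": [[0,0,0],[0,0,0],[0,0,0],[0,0,0],[0,0,0],[0,0,0],[0,0,0],[0,0,0],[0,0,0]], "delta_pos": [[-0.0111,-0.0317,0],[-0.0111,-0.0317,0],[-0.0111,-0.0317,0],[-0.0111,-0.0317,0],[-0.0111,-0.0317,0],[-0.0111,-0.0317,0],[-0.0111,-0.0317,0],[0,0,0],[0,0,0]], "gripper": [0.085,0.085,0.085,0.085,0.085,0.085,0.085,0.085,0.085]}}

```text
time: 11.75
tool_pos: [0.4247, -0.0785, 0.1451]
tcp_rot: [-2.042, -2.383, 0.002]
wrist_force: [0.5, 0.1, -0.1]
width: 0.995
grip_force: 0.0
```

Run:
```python
from workcell import read_state, vision
from h import *
import cv2
np.set_printoptions(precision=4,suppress=True)
s=read_state();R=Ro.from_rotvec(s["tcp_rot"]).as_matrix();print(s["tool_pos"],R)
a=vision.read_camera("wrist");cv2.imwrite("pics/w8.png",a[:,:,::-1])
hsv=cv2.cvtColor(a,cv2.COLOR_RGB2HSV);m=cv2.inRange(hsv,(24,150,120),(34,255,255))
n,l,st,ce=cv2.connectedComponentsWithStats(m)
for i in range(1,n):
    if st[i,4]>300: print(st[i],ce[i]); p=at("wrist",*ce[i],.106,s);print(p,"tool",R.T@(p-s["tool_pos"]))
```

```text
[ 0.4247 -0.0785  0.1451] [[-0.1532  0.9882 -0.0034]
 [ 0.9882  0.1532  0.001 ]
 [ 0.0015 -0.0032 -1.    ]]
[ 285  193  100   94 7396] [334.7781 239.5439]
[ 0.43  -0.075  0.106] tool [0.0026 0.0058 0.0391]
```

Emit:
{"method": "jog_arm", "body": {"turn": [[0,0,0],[0,0,0],[0,0,0],[0,0,0],[0,0,0],[0,0,0],[0,0,0],[0,0,0],[0,0,0],[0,0,0],[0,0,0],[0,0,0],[0,0,0]], "delta_pos": [[0.001,0.006,0.02],[0,0,0.03],[0,0,0.03],[0,0,0.03],[0,0,0.025],[0,0,0],[0,0,0],[0,0,0],[0,0,0],[0,0,0],[0,0,0],[0,0,0],[0,0,0]], "gripper": [0.085,0.085,0.085,0.085,0.085,0.085,0.085,0.03,0.03,0.03,0.03,0.03,0.03], "grip_force": 60}}

```text
time: 12.88
tool_pos: [0.4355, -0.0769, 0.0146]
tcp_rot: [2.039, 2.385, 0.004]
wrist_force: [-0.5, 0.8, 5.9]
width: 0.678
grip_force: 65.4
```

Emit:
{"method": "jog_arm", "body": {"turn": [[0,0,0],[0,0,0],[0,0,0],[0,0,0],[0,0,0],[0,0,0],[0,0,0],[0,0,0],[0,0,0],[0,0,0],[0,0,0],[0,0,0],[0,0,0],[0,0,0],[0,0,0],[0,0,0],[0,0,0],[0,0,0],[0,0,0],[0,0,0]], "delta_pos": [[0,0,-0.01],[0,0,-0.025],[0,0,-0.03],[0,0,-0.035],[0.016,0.003,0],[0.03,0.005,0],[0.034,0.006,0],[0.034,0.006,0],[0.034,0.006,0],[0.034,0.006,0],[0.034,0.006,0],[0.034,0.006,0],[0.034,0.006,0],[0.034,0.006,0],[0.034,0.006,0],[0.03,0.005,0],[0.018,0.003,0],[0.01,0.002,0],[0,0,0],[0,0,0]], "gripper": [0.03,0.03,0.03,0.03,0.03,0.03,0.03,0.03,0.03,0.03,0.03,0.03,0.03,0.03,0.03,0.03,0.03,0.03,0.03,0.03]}}

```text
time: 14.55
tool_pos: [0.4402, 0.3391, 0.1122]
tcp_rot: [2.04, 2.388, -0.002]
wrist_force: [-0.1, -0.1, -2.3]
width: 0.678
grip_force: 65.4
```

Run:
```python
from workcell import read_state, vision
from h import *
import cv2
np.set_printoptions(precision=4,suppress=True)
s=read_state();R=Ro.from_rotvec(s["tcp_rot"]).as_matrix();print(s["tool_pos"],R,s["width"],s["grip_force"])
a=vision.read_camera("top");cv2.imwrite("pics/t2.png",a[:,:,::-1])
a=vision.read_camera("wrist");cv2.imwrite("pics/w9.png",a[:,:,::-1])
hsv=cv2.cvtColor(a,cv2.COLOR_RGB2HSV);m=cv2.inRange(hsv,(24,150,120),(34,255,255))
n,l,st,ce=cv2.connectedComponentsWithStats(m)
for i in range(1,n):
    if st[i,4]>300: print(st[i],ce[i])
d=np.array([.443,.339,0])-s["tool_pos"];print("to crate, tool",R.T@d)
```

```text
[0.4402 0.3391 0.1122] [[-0.1562  0.9877 -0.0006]
 [ 0.9877  0.1562 -0.0012]
 [-0.001  -0.0008 -1.    ]] 0.6783269225760498 65.40485974168405
[  218   320   209   146 22674] [322.7918 395.2775]
to crate, tool [-0.0005  0.0029  0.1122]
```

Emit:
{"method": "jog_arm", "body": {"turn": [[0,0,0],[0,0,0],[0,0,0],[0,0,0],[0,0,0],[0,0,0],[0,0,0],[0,0,0]], "delta_pos": [[0,0.002,0.02],[0,0,0.03],[0,0,0.023],[0,0,0.01],[0,0,0.005],[0,0,0.003],[0,0,0.002],[0,0,0]], "gripper": [0.03,0.03,0.03,0.03,0.03,0.03,0.03,0.03]}}

```text
time: 15.32
tool_pos: [0.4436, 0.3405, 0.0204]
tcp_rot: [2.042, 2.387, 0.003]
wrist_force: [-0.1, 1.1, -3.3]
width: 0.677
grip_force: 65.3
```

Emit:
{"method": "jog_arm", "body": {"turn": [[0,0,0],[0,0,0],[0,0,0]], "delta_pos": [[0,0,0.001],[0,0,0.001],[0,0,0]], "gripper": [0.03,0.03,0.03]}}

```text
time: 15.57
tool_pos: [0.4438, 0.3411, 0.0196]
tcp_rot: [2.041, 2.387, 0.004]
wrist_force: [-1.9, -1.3, 5.7]
width: 0.674
grip_force: 66.2
```

Emit:
{"method": "jog_arm", "body": {"turn": [[0,0,0],[0,0,0],[0,0,0],[0,0,0],[0,0,0],[0,0,0],[0,0,0],[0,0,0],[0,0,0],[0,0,0],[0,0,0],[0,0,0]], "delta_pos": [[0,0,-0.001],[0,0,0],[0,0,0],[0,0,0],[0,0,0],[0,0,0],[0,0,-0.02],[0,0,-0.03],[0,0,-0.04],[0,0,-0.04],[0,0,0],[0,0,0]], "gripper": [0.06,0.07,0.085,0.085,0.085,0.085,0.085,0.085,0.085,0.085,0.085,0.085]}}

```text
time: 16.57
tool_pos: [0.445, 0.3418, 0.1522]
tcp_rot: [2.04, 2.386, 0.012]
wrist_force: [-0.7, 0.7, -0.2]
width: 0.996
grip_force: 0.0
```

Run:
```python
from workcell import read_state, vision
from h import *
import cv2
np.set_printoptions(precision=4,suppress=True)
s=read_state();R=Ro.from_rotvec(s["tcp_rot"]).as_matrix();print(s["tool_pos"],R,s["q"])
a=vision.read_camera("wrist");cv2.imwrite("pics/w10.png",a[:,:,::-1])
hsv=cv2.cvtColor(a,cv2.COLOR_RGB2HSV);m=cv2.inRange(hsv,(24,150,120),(34,255,255))
n,l,st,ce=cv2.connectedComponentsWithStats(m)
for i in range(1,n):
    if st[i,4]>300: p=at("wrist",*ce[i],.111,s);print(st[i],p,"tool",R.T@(p-s["tool_pos"]))
# lever push pose
b=np.array([.6331,.0346,.015]);d=np.array([.9877,.1563,0]);y=np.array([-.1563,.9877,0])
for k in ((-32,66,79),(27,66,82)): print("knob",b+d*k[0]/1e3+y*k[1]/1e3+[0,0,k[2]/1e3])
```

```text
[0.445  0.3418 0.1522] [[-0.1553  0.9878  0.0063]
 [ 0.9879  0.1553  0.0044]
 [ 0.0034  0.0069 -1.    ]] [0.6106 0.0739 1.9021 0.     1.1578 0.4546]
[ 269  193   99   94 7305] [0.4418 0.3434 0.111 ] tool [ 0.0019 -0.0032  0.0412]
knob [0.5912 0.0948 0.094 ]
knob [0.6495 0.104  0.097 ]
```

Jar stands upright at the crate centre. Now I'll shut the gripper and approach behind the knob.

Emit:
{"method": "jog_arm", "body": {"turn": [[0,0,0],[0,0,0],[0,0,0],[0,0,0],[0,0,0],[0,0,0],[0,0,0],[0,0,0],[0,0,0],[0,0,0],[0,0,0],[0,0,0],[0,0,0],[0,0,0],[0,0,0]], "delta_pos": [[-0.033,0.0072,0],[-0.033,0.0072,0],[-0.033,0.0072,0],[-0.033,0.0072,0],[-0.033,0.0072,0],[-0.033,0.0072,0],[-0.033,0.0072,0],[-0.033,0.0072,0],[0,0,0],[0,0,0.03],[0,0,0.03],[0,0,0.03],[0,0,0.021],[0,0,0],[0,0,0]], "gripper": [0.085,0.085,0.085,0.05,0,0,0,0,0,0,0,0,0,0,0]}}

```text
time: 17.87
tool_pos: [0.5372, 0.0883, 0.0343]
tcp_rot: [-2.038, -2.384, 0.008]
wrist_force: [0.4, -0.2, 0.5]
width: 0.002
grip_force: 0.0
```

```bash
cat > k.py <<'E'
from workcell import read_state, vision
from h import *
import cv2,sys
np.set_printoptions(precision=4,suppress=True)
s=read_state();print(s["tool_pos"],s["wrist_force"],s["width"])
b=np.array([.6331,.0346,0]);d=np.array([.9877,.1563,0]);y=np.array([-.1563,.9877,0]);e=s["tool_pos"]-b
print("TCP in counter",e@d,e@y)
a=vision.read_camera("wrist");cv2.imwrite("pics/%s.png"%sys.argv[1],a[:,:,::-1])
g=a.astype(int);m=((g[:,:,0]>130)&(g[:,:,1]<60)&(g[:,:,2]<60)).astype(np.uint8)
n,l,st,ce=cv2.connectedComponentsWithStats(m)
for i in range(1,n):
    if st[i,4]>150: print(st[i],ce[i])
for k in ((-32,44,79),(-32,86,79),(27,44,82),(27,86,82)): print(k,proj("wrist",b+d*k[0]/1e3+y*k[1]/1e3+[0,0,.015+k[2]/1e3],s))
E
python3 k.py k1
```

```text
[0.5372 0.0883 0.0343] [ 0.4411 -0.1605  0.4897] 0.002306683331071552
TCP in counter -0.08632375268303027 0.06800395751059679
[ 464  310   51   92 2914] [489.5295 355.6479]
(-32, 44, 79) [481.423  409.3795]
(-32, 86, 79) [497.1819 301.0791]
(27, 44, 82) [658.8518 416.3162]
(27, 86, 82) [693.0857 306.0954]
```

View pics/k1.png

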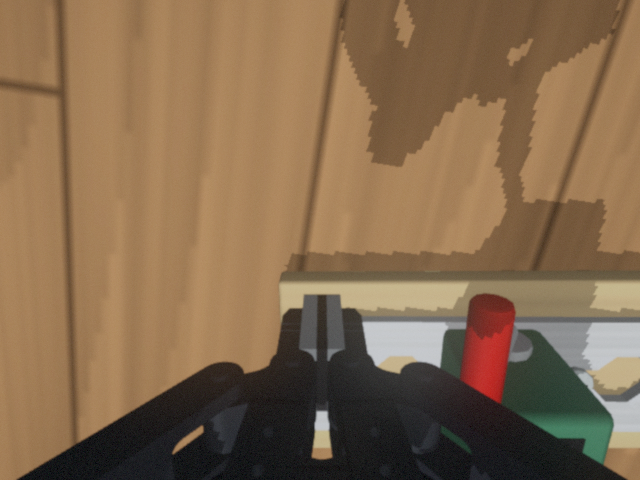

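The view shows the lever at rest, knob at (489,356), with the shut fingers at (322,320) clear on its -x side.

Emit:
{"method": "jog_arm", "body": {"turn": [[0,0,0],[0,0,0],[0,0,0],[0,0,0],[0,0,0],[0,0,0],[0,0,0],[0,0,0]], "delta_pos": [[0,0.01,-0.005],[0,0.012,0],[0,0.012,0],[0,0.012,0],[0,0.012,0],[0,0.012,0],[0,0.012,0],[0,0,0]], "gripper": [0,0,0,0,0,0,0,0]}}

```text
time: 18.58
tool_pos: [0.6229, 0.1012, 0.0441]
tcp_rot: [2.041, 2.388, -0.0]
wrist_force: [-6.0, -1.1, 3.8]
width: -0.004
grip_force: 2.9
```

```bash
python3 k.py k2
```

```text
[0.6229 0.1012 0.0441] [-5.9895 -1.1139  3.8437] -0.0037630130964953646
TCP in counter 0.00028172109785512675 0.0673384346069824
[ 371  305   34   68 1466] [390.7033 338.9584]
[493 380  14  25 184] [499.5272 392.7065]
(-32, 44, 79) [237.9534 388.6531]
(-32, 86, 79) [229.9928 285.463 ]
(27, 44, 82) [399.5036 393.9862]
(27, 86, 82) [406.7615 289.2428]
```

Emit:
{"method": "jog_arm", "body": {"turn": [[0,0,0],[0,0,0],[0,0,0],[0,0,0]], "delta_pos": [[0,0.004,0],[0,0.004,0],[0,0.002,0],[0,0,0]], "gripper": [0,0,0,0]}}

```text
time: 18.97
tool_pos: [0.6292, 0.102, 0.0426]
tcp_rot: [-2.04, -2.386, 0.006]
wrist_force: [-8.1, -2.7, 0.3]
width: -0.001
grip_force: 3.7
```

```bash
python3 k.py k3
```

```text
[0.6292 0.102  0.0426] [-8.0713 -2.7135  0.3014] -0.0009902129746286884
TCP in counter 0.006717887879085438 0.06713814420415211
[ 374  304   31   68 1491] [390.3065 338.0979]
(-32, 44, 79) [219.0012 390.6187]
(-32, 86, 79) [209.1762 286.7021]
(27, 44, 82) [381.6091 396.5643]
(27, 86, 82) [387.2258 290.9269]
```

Emit:
{"method": "jog_arm", "body": {"turn": [[0,0,0],[0,0,0],[0,0,0]], "delta_pos": [[0,0.003,0],[0,0.002,0],[0,0,0]], "gripper": [0,0,0]}}

```text
time: 19.27
tool_pos: [0.6323, 0.1024, 0.0417]
tcp_rot: [-2.038, -2.384, 0.011]
wrist_force: [-9.6, -3.0, -1.7]
width: -0.001
grip_force: 4.8
```

```bash
python3 k.py k4
```

```text
[0.6323 0.1024 0.0417] [-9.5651 -2.9746 -1.7127] -0.0014267209204555879
TCP in counter 0.009836784885572773 0.06705710658871056
[ 372  303   33   69 1517] [389.5689 337.9723]
(-32, 44, 79) [209.4235 391.8175]
(-32, 86, 79) [198.6475 287.4961]
(27, 44, 82) [372.6357 398.2404]
(27, 86, 82) [377.4309 292.0743]
```

Emit:
{"method": "jog_arm", "body": {"turn": [[0,0,0],[0,0,0],[0,0,0]], "delta_pos": [[0,0.003,0],[0,0.003,0],[0,0,0]], "gripper": [0,0,0]}}

```text
time: 19.57
tool_pos: [0.6329, 0.1028, 0.0412]
tcp_rot: [-2.033, -2.378, 0.023]
wrist_force: [-22.4, -4.2, 8.5]
width: -0.002
grip_force: 11.7
```

```bash
python3 k.py k5
```

```text
[0.6329 0.1028 0.0412] [-22.449   -4.2118   8.5242] -0.002393422640113109
TCP in counter 0.010458932766676409 0.0674283690452231
[ 374  304   30   68 1501] [388.5743 337.4017]
(-32, 44, 79) [206.1771 392.6612]
(-32, 86, 79) [195.118  288.4413]
(27, 44, 82) [369.3133 400.369 ]
(27, 86, 82) [373.7917 293.9585]
```

Force jumped to 22 N with no further motion, so the lever is at its stop. I'll back off, then lift.

Emit:
{"method": "jog_arm", "body": {"turn": [[0,0,0],[0,0,0],[0,0,0],[0,0,0],[0,0,0],[0,0,0],[0,0,0],[0,0,0],[0,0,0],[0,0,0],[0,0,0],[0,0,0],[0,0,0]], "delta_pos": [[0,-0.01,0],[0,-0.012,0],[0,-0.012,0],[0,-0.014,0],[0,-0.014,0],[0,-0.014,0],[0,-0.014,0],[0,-0.014,0],[0,-0.02,-0.02],[0,0,-0.04],[0,0,-0.04],[0,0,0],[0,0,0]], "gripper": [0,0,0,0,0,0,0,0,0,0,0,0,0]}}

```text
time: 20.7
tool_pos: [0.5246, 0.0857, 0.1487]
tcp_rot: [2.036, 2.381, 0.015]
wrist_force: [-0.6, 0.6, -0.5]
width: -0.002
grip_force: 0.0
```

```bash
python3 k.py k6
python3 - <<'E'
from h import *
import cv2
b=vision.read_camera("top");cv2.imwrite("pics/t9.png",b[:,:,::-1])
hsv=cv2.cvtColor(b,cv2.COLOR_RGB2HSV);m=cv2.inRange(hsv,(24,150,120),(34,255,255))
n,l,st,ce=cv2.connectedComponentsWithStats(m)
for i in range(1,n):
    if 200<st[i,4]<5000: print(st[i],at("top",*ce[i],.113))
a=cv2.imread("pics/k6.png").astype(int);w=((a.min(2)>150)&(a.max(2)-a.min(2)<25)).astype(np.uint8)
n,l,st,ce=cv2.connectedComponentsWithStats(w)
for i in range(1,n):
    if st[i,4]>500: print(st[i])
o=np.array([.6331,.0346,.021]);d=np.array([.9877,.1563,0]);y=np.array([-.1563,.9877,0])
from workcell import read_state
s=read_state();print([proj("wrist",o+d*i+y*j,s) for i,j in ((-.097,.035),(.097,.035))])
E
```

```text
[0.5246 0.0857 0.1487] [-0.5718  0.6032 -0.5444] -0.0019137144159790385
TCP in counter -0.09919356479633833 0.06747646763025353
[ 427  205   29   67 1063] [441.9285 230.4826]
[575 214  14  44 271] [580.8819 232.0886]
(-32, 44, 79) [434.3697 270.5855]
(-32, 86, 79) [440.4979 203.1177]
(27, 44, 82) [534.1998 271.9876]
(27, 86, 82) [545.9353 204.0113]
[114 292  31  29 702] [0.44178435 0.34106714 0.113     ]
[ 599  443   41   37 1338] [ 0.13764393 -0.55126823  0.113     ]
[ 324  240  100   82 5479]
[ 510  244   65   81 3164]
[array([330.69176762, 245.1063262 ]), array([586.25084121, 244.41129012])]
```

Emit:
{"method": "jog_arm", "body": {"turn": [[0,0,0],[0,0,0],[0,0,0]], "delta_pos": [[0,0,-0.01],[0,0,0],[0,0,0]], "gripper": [0,0,0]}}

```text
time: 21.05
tool_pos: [0.5198, 0.085, 0.1521]
tcp_rot: [-2.041, -2.388, 0.0]
wrist_force: [0.0, -0.5, -0.6]
width: -0.0
grip_force: 0.0
```

```bash
python3 k.py k7
python3 - <<'E'
from h import *
from workcell import read_state
import cv2
np.set_printoptions(precision=4,suppress=True)
s=read_state()
a=cv2.imread("pics/k7.png").astype(int);w=((a.min(2)>140)&(a.max(2)-a.min(2)<30)).astype(np.uint8)
n,f=np.array([.5591,.0229,0]),np.array([.6773,.0416,0]);d=(f-n)/np.linalg.norm(f-n);y=np.array([-d[1],d[0],0]);o=n+.075*d
n_,l,st,ce=cv2.connectedComponentsWithStats(w)
for i in range(1,n_):
    if st[i,4]>500:
        v,u=np.nonzero(l==i)
        for nm,k in (("TL",np.argmin(u+v)),("TR",np.argmax(u-v)),("BR",np.argmax(u+v)),("BL",np.argmin(u-v))):
            p=at("wrist",u[k],v[k],.021,s)-o;print(nm,u[k],v[k],"board",p@d,p@y)
r=((a[:,:,2]>130)&(a[:,:,1]<60)&(a[:,:,0]<60));r[:,:520]=0
v,u=np.nonzero(r);p=at("wrist",u.mean(),v.mean(),.015,s)-o;print("stripe",p@d,p@y)
E
```

```text
[0.5198 0.085  0.1521] [ 0.0277 -0.4666 -0.5672] -0.0001944335810831832
TCP in counter -0.10404329429830231 0.06749370838277809
[ 435  204   30   66 1034] [450.442  228.8781]
[583 214  14  47 294] [588.6837 232.7585]
(-32, 44, 79) [442.5123 268.9386]
(-32, 86, 79) [449.0119 202.0205]
(27, 44, 82) [542.0602 270.831 ]
(27, 86, 82) [554.1295 203.2395]
TL 334 238 board -0.09626624995369198 0.03783936691304784
TR 434 242 board -0.018743717129062955 0.034443285584797916
BR 420 320 board -0.024622535586217447 -0.034283744864273165
BL 341 306 board -0.09007859234219687 -0.021198509941891916
TL 495 248 board 0.029167475776481416 0.02939877735495561
TR 582 245 board 0.09642667533370448 0.03180818630140317
BR 565 322 board 0.09553837857160724 -0.03632100759980052
BL 518 322 board 0.05663449692267688 -0.036270924170876254
stripe 0.10369561683826078 0.029963095404642745
```

```bash
python3 -c "
from workcell import ticket
print(ticket.finish_job())"
```

```text
the job is handed in; nothing more can be done
None
```

The job is handed in at about 21 s, with no verdict returned: by my last camera readings the counter is home on its screws within about 1 mm, the yellow-capped jar stands upright in the crate, and the lever was pushed to its stop and sprang back; the red-capped jar and tin were never approached, though I did not re-measure them.

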